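Guard the bread, put the spatula away

TASK

On the sloped sandwich station, slide the clear guard sideways by its fin until it is fully home over the sliced bread, which leaves the white utensil tray open. Then lay the spatula from the cutting board down flat in the tray's wide middle compartment, blade up the slope and handle at the low end, without dropping it in. Leave the guard over the bread, and do not disturb the loaf, the jar or the bottle.

Things in the scene. Friction and masses are not known exactly. Their poses are not given: they have to be found in the camera images.
- station: Fixed stainless sandwich station, 300 mm deep (x), 348 mm wide (y). Origin: on the table under its centre; x points away from the robot at yaw 0, y left, z up. Its deck slopes 0.42 rad (24 degrees), rising away from the robot, and holds two pans (bread and utensil tray, either way round) at y = +80 and -80 mm.
- bar_edge (a point): Middle of the front edge of the station's fixed light bar, a steel bar 336 mm long (station y), 34 mm deep (x, from here to the rear) and 20 mm high, its middle 375 mm above the table, over the middle of the deck; end arms run back to two rear posts (station x = 165, y = +-160 mm). Reach in below it with the tool leaning along the slope's normal.
- guard (a joint): Sideways travel of the sliding guard along the station's y, m: 0 = halfway between the pans, +0.08 = fully home over the +y pan, -0.08 = fully home over the -y pan. It starts somewhere near the middle. Light friction, about 3 N.
- guard_mid (a point): Centre of the guard: clear panel with aluminium edges, 274 mm along the slope, 156 mm wide (y), its top 58 mm above the pan floors measured along the slope's normal (55 mm for this point).
- guard_handle (a point): Middle of the top edge of the guard's aluminium fin. The fin stands 34 mm proud of its base plate along the slope's normal, is 14 mm thick (station y) and 70 mm long along the slope (35 mm either side of this point); 60 mm up the slope from the guard's centre.
- bread_pan: Fixed grey pan with four slices of bread, in one of the two bays. Origin: on the table under the pan's centre, upright axes parallel to the station's.
- tray_floor: Sloped white utensil tray in the other bay. Origin: centre of its floor (about 120 mm above the table); x points up the slope, y along the station's y, z is the slope's normal. The wide middle compartment is 238 mm long (x) and 89 mm wide (y), centred on the origin, dividers 16 mm high, end walls 20 mm; narrow outer slots hold table knives.
- spatula: Loose spatula, 190 mm long, flat underneath, 0.14 kg, lying on the cutting board. Origin: underside, mid length; +x points to the blade (85 mm long, 56 mm wide, 4 mm thick, steel, from x = +10 to +95 mm); black handle 105 mm long, 20 mm wide, 18 mm high, from x = -95 to +10 mm; z up.
- spatula_grip (a point): Grip point in the middle of the handle's height, 9 mm above the underside, 30 mm behind the spatula's origin, close to its balance point.
- spatula_tip (a point): Front edge of the blade, 95 mm ahead of the origin, 2 mm above the underside.
- spatula_end (a point): End of the handle, 95 mm behind the origin, 2 mm above the underside.
- board: Fixed wooden cutting board, 300 mm (x) by 170 mm (y), 20 mm thick, to the left or right of the station. Origin: centre of its underside.
- loaf: Bystander: loaf of bread, 200 x 110 x 85 mm, origin under its centre, on the other side of the station from the board.
- jar: Bystander: jar, 72 mm across, 110 mm high, origin under its centre.
- bottle: Bystander: bottle, 64 mm across, 190 mm high, origin under its centre.
There are look-alikes about, which are no part of the job. What is meant by the spatula is not yellow, and is the smaller of those in its own colour.

How it is judged:
On the way, in this order (a step that is already met when the one before it is completed fails the run):
1. the guard is fully home over the bread, within 8 mm (y of guard_mid in the frame of bread_pan between -0.008 and 0.008 m), for 0.2 s.
2. the spatula lies flat in the wide compartment, blade up the slope (x of spatula in the frame of tray_floor between -0.03 and 0.03 m and y of spatula in the frame of tray_floor between -0.022 and 0.022 m and x of spatula_tip in the frame of tray_floor above 0.05 m and x of spatula_end in the frame of tray_floor below -0.05 m and z of spatula_tip in the frame of tray_floor between -0.004 and 0.01 m and z of spatula_end in the frame of tray_floor between -0.004 and 0.01 m and angle between the z axis of spatula and the z axis of tray_floor, either way round below 0.12 rad and angle between spatula's own z axis and vertical below 1 rad), for 0.2 s.
At the end, for the whole second after the job is handed in: Guard centred over the bread within 8 mm. Spatula at rest, right side up, flat in the tray's wide compartment: origin within 30 mm of its centre along the slope, 22 mm across, both ends within 10 mm of the floor, within 0.12 rad of it; blade up the slope, handle low (all of step 1 and all of step 2 and linear speed of spatula below 0.02 m/s and angular speed of spatula below 0.2 rad/s); the robot touches nothing.
It fails at once if the spatula is let go of more than 45 mm above the tray floor (x of spatula in the frame of tray_floor between -0.12 and 0.12 m and y of spatula in the frame of tray_floor between -0.07 and 0.07 m and z of spatula in the frame of tray_floor above 0.045 m and contact force between the fingers and spatula below 0.1 N).
It fails at once if the loaf is shifted by more than 40 mm or tipped (distance of loaf from where it was at the start of the episode above 0.04 m or angle between loaf's own z axis and vertical above 0.5 rad).
It fails at once if the jar is shifted by more than 40 mm or tipped (distance of jar from where it was at the start of the episode above 0.04 m or angle between jar's own z axis and vertical above 0.5 rad).
It fails at once if the bottle is shifted by more than 40 mm or tipped (distance of bottle from where it was at the start of the episode above 0.04 m or angle between bottle's own z axis and vertical above 0.5 rad).
It also fails if it takes over 54 s, if anything falls off the work surface, if the arm or the gripper's body presses on something with over 40 N, if the wrist force passes 120 N, or if a joint passes its speed limit or range.

ROBOT

A 6-joint arm with a two-finger parallel gripper is mounted at the origin on the work surface. World frame = base frame: x ahead of the robot, y to its left, z up, the work surface at z = 0. Lengths are in m, angles in rad, forces in N, time in s.
With the tool pointing down it reaches from about 0.275 to 0.75 m from the base axis. Payload 10.2 kg.
Tool frame: the origin (TCP) lies midway between the tips of the shut fingers; the grasp point (between the pads) lies 19 mm behind it (arm.grip_point_offset is the distance from the TCP to the grasp point, in m); z points along the fingers, y is the line along which they close (so a half turn about z gives the same grasp; the last joint's range is limited). The gripper opens to 85 mm and grips with 20 to 120 N. Pads are 22 mm wide; open, the fingers measure 114 mm over their backs; the gripper's body (76 mm by 85 mm) begins 54 mm behind the grasp point. The pads swing forward as they close: fully open they stand 13 mm farther back than shut.
Start: joints at [1.101, 0.313, 1.498, -0, 1.331, -0.223], TCP at [0.128, 0.509, 0.231] pointing down, gripper open.
Joint ranges: [-2.94, 2.94], [-0.97, 2.17], [0.19, 2.56], [-1.23, 4.37], [0.02, 3.11], [-2.88, 2.88]. Speed limits (rad/s): [2.39, 2.39, 3.01, 3.14, 3.14, 3.14].

INTERFACE

Orientations are given as [roll, pitch, yaw] about the fixed x, y, z axes, in that order (R = Rz(yaw) Ry(pitch) Rx(roll)).
In Python, from workcell import arm gives the robot as it stands.
- The arm moves only by the tool apply_moves, never from a script. Its argument "plan" is a list that holds one entry, the list of rows, each a list of 7 numbers: the shift along the world's x, y, z scaled (see below), then the turn, a rotation vector about the world's x, y, z scaled (see below), then the opening, from -1 (shut) to 1 (fully open). In form: [[[x, y, z, ax, ay, az, claw], ...]]. A call has 1 to 8 rows; each row is the pose to reach, as a shift and turn from the pose commanded when the call began; what a row does not reach only later rows make up. The controller multiplies each number of a shift by 0.5 m and each number of a turn by 120 degrees. A row lasts 1/10 s, in which the tool goes at most 50 mm and 8.59 degrees, less where a joint would pass 70% of its speed; a pose out of reach is approached as far as the arm can. A call with a number of a shift or a turn outside -1 to 1 is refused whole. A call with a gripper value outside its range is refused whole. The fingers move at their own pace and stop on an object; "grip_force" is the grip in N (left out, the last holds). Time passes only in rows, so rows that repeat a pose let the fingers close. It gives the time, the measured TCP pose, the force, the opening and the grip force at its end, in the units of the state.
- arm.sense(): the state, without advancing time (a new reading comes with each control period).
- arm.read_camera(name): name is "scene" or "top"; returns (picture, depth): 384x512x3 uint8, red, green, blue; 384x512 float32, m along the optical axis (not along the pixel's ray), 0 where there is no reading.
- arm.camera_info(name): a dict with "camera_matrix" (3x3 intrinsics, pixels), "k1" (the pictures are not rectified: a ray, as slopes to the right and down, at radius r is drawn at 1 + k1 r^2 times it, then the intrinsics apply), "rvec" (rotation vector, rad) and "tvec" (3), from world to camera coordinates, as OpenCV has them. Camera axes: x right, y down, z forward; pixel columns grow to the right and rows downward; lengths in m; the calibration is good to about 2 mm. A picture is of the moment at which its call begins. camera_info takes no time and is no camera call.
- arm.finish_job(): hands the job in; it is judged then, once.
The state is a dict: "clock": time; "q": joint angles; "dq": joint speeds; "tau": joint torques, N m; "tcp_pos": TCP position; "ee_rot": TCP orientation; "ft_force": force on the tool from outside, world axes, zero at the start; "moment": the same for the moment, N m; "grip_width": opening from 0.0 (shut) to 1.0 (fully open); "gripper_force": force on a finger pad.
Only numpy, scipy, OpenCV 4.12 (cv2) and the standard library are available. Lean on these libraries where they do the work, as an engineer would, in place of code of your own. Each camera call takes 0.05 s, during which the arm holds its last target. There are 200 camera calls.

## Working session

There is one attempt and no reset: what is moved stays moved. The work goes in short steps, Python scripts to look and compute and a tool call to move; the robot and the scene stay as the last step left them, time stands still between calls to the robot, and variables do not carry over. Pictures are saved under pics/ and viewed, at most 10 in all, crops included, and the job is handed in when it is done.

Besides the shell and the picture viewer there is one more tool, called after "Emit:" as a command line: name --argument value ..., lists and objects as JSON in quotes. apply_moves: Moves the arm, as the interface text tells. Its arguments: {"type":"object","properties":{"plan":{"type":"array","items":{"type":"array","items":{"type":"array","items":{"type":"number"}}}},"grip_force":{"type":"number"}},"required":["plan"]}

```bash
ls; mkdir -p pics
cat > h.py <<'E'
import numpy as np, cv2
from workcell import arm
from scipy.spatial.transform import Rotation as R
def cam(n):
    i=arm.camera_info(n); return np.array(i["camera_matrix"]),i["k1"],cv2.Rodrigues(np.array(i["rvec"],float))[0],np.array(i["tvec"],float).ravel()
def ray(n,u,v):
    K,k1,Rm,t=cam(n)
    p=cv2.undistortPoints(np.array([[[u,v]]],float),K,np.array([k1,0,0,0.]))[0,0]
    return np.array([p[0],p[1],1.]),Rm,t
def pix(n,u,v,d):  # world from pixel + depth
    r,Rm,t=ray(n,u,v); return Rm.T@(r*d-t)
def onz(n,u,v,z):
    r,Rm,t=ray(n,u,v); c=-Rm.T@t; w=Rm.T@r; return c+w*(z-c[2])/w[2]
def proj(n,P):
    K,k1,Rm,t=cam(n); return cv2.projectPoints(np.atleast_2d(P).astype(float),cv2.Rodrigues(Rm)[0],t,K,np.array([k1,0,0,0.]))[0][:,0]
def cloud(n,D):
    K,k1,Rm,t=cam(n); v,u=np.mgrid[:384,:512]
    p=cv2.undistortPoints(np.stack([u,v],-1).reshape(-1,1,2).astype(float),K,np.array([k1,0,0,0.])).reshape(384,512,2)
    c=np.dstack([p,np.ones((384,512))])*D[...,None]
    return (c-t)@Rm
E
cat > a.py <<'E'
from h import *
for n in("scene","top"):
    p,d=arm.read_camera(n); cv2.imwrite(f"pics/{n}0.png",cv2.resize(p[...,::-1],(800,600),interpolation=cv2.INTER_CUBIC)); np.savez(f"{n}0.npz",p=p,d=d)
    K,k1,Rm,t=cam(n); print(n,K[0],k1,-Rm.T@t)
print(arm.sense())
E
python3 a.py
```

```text
pics
scene [389.53906496   0.         258.20976631] -0.08723149790310665 [1.09065621 0.35806333 1.57394625]
top [406.87004305   0.         253.49254733] -0.13067324138288655 [0.22402555 0.02108965 1.82769883]
{'clock': 0.1, 'q': array([ 1.10060626e+00,  3.13383415e-01,  1.49837782e+00,  3.92924940e-05,
        1.33100365e+00, -2.23407845e-01]), 'dq': array([-4.70609517e-04, -3.53960636e-04, -2.64101601e-03, -1.13622497e-03,
       -9.75862569e-05, -9.44218177e-04]), 'tau': array([ 3.69536938e-03, -4.12895930e+01, -2.60138941e+01, -1.21186031e-04,
        3.07645947e-03,  1.34567625e-05]), 'tcp_pos': array([0.12814642, 0.50887777, 0.23079146]), 'ee_rot': array([-3.14045801e+00, -2.96922179e-04,  2.89480091e+00]), 'ft_force': array([0.16543921, 0.37205597, 0.55248188]), 'moment': array([-0.00603432, -0.04889002, -0.05943062]), 'gripper_force': 0.0, 'grip_width': 1.0004222321689575}
```

View pics/scene0.png

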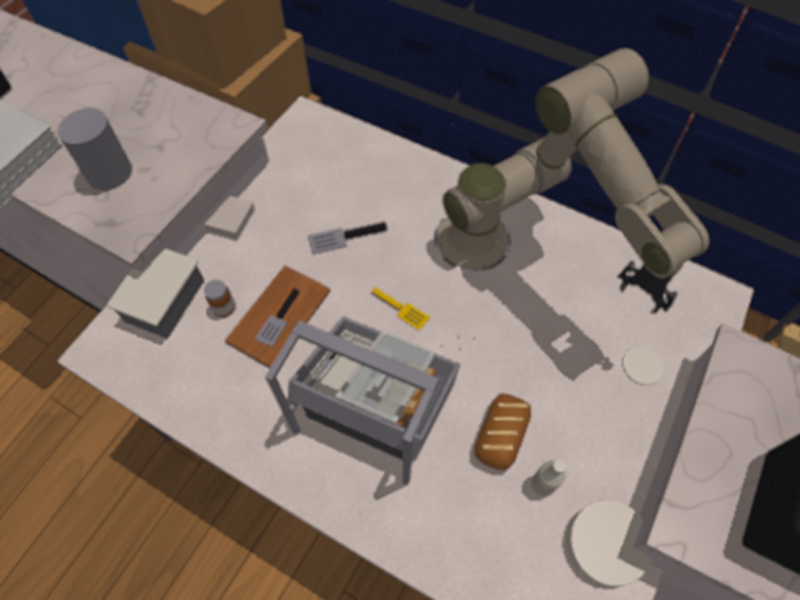

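View pics/top0.png

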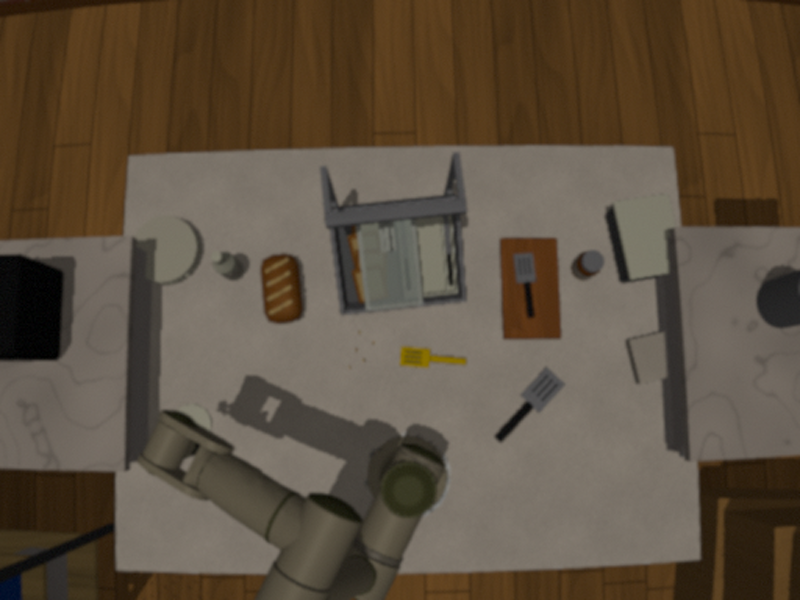

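Top picture: the base is at (412,485), with ahead pointing up and left to the left. The station is around (400,250), with bread under its left (+y) half at (350,265) and the white tray in the right half at (438,258). The guard is near the middle, about (392,265).

There are three candidate spatulas in the top picture:
- **Yellow, (432,357):** excluded by colour.
- **Steel/black on the table, (530,405):** the larger of its colour.
- **Steel/black on the board, (525,285):** smaller and lying on the board, so it fits. I'll confirm it in a crop.

```bash
cat > b.py <<'E'
from h import *
z=np.load("top0.npz"); p=z["p"]
cv2.imwrite("pics/c1.png",cv2.resize(p[140:290,300:375,::-1],None,fx=4,fy=4,interpolation=cv2.INTER_CUBIC))
cv2.imwrite("pics/c2.png",cv2.resize(p[95:205,200:305,::-1],None,fx=5.4,fy=5.4,interpolation=cv2.INTER_CUBIC))
z=np.load("scene0.npz"); p=z["p"]
cv2.imwrite("pics/c3.png",cv2.resize(p[195:315,165:300,::-1],None,fx=5,fy=5,interpolation=cv2.INTER_CUBIC))
E
python3 b.py
```

```text
(no output)
```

View pics/c1.png

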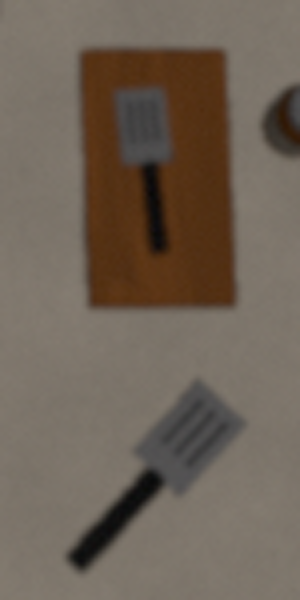

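View pics/c2.png

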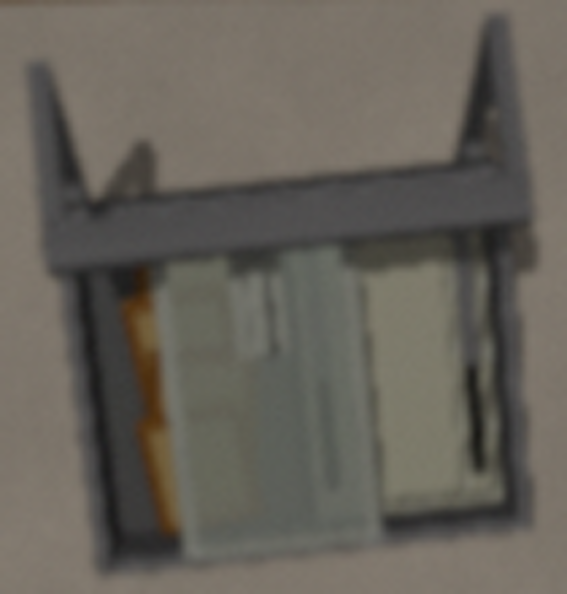

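View pics/c3.png

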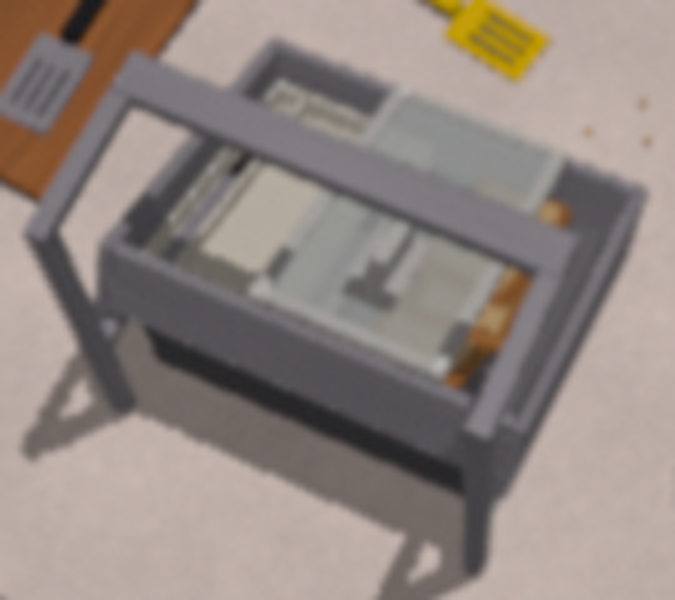

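The crops confirm the choice. The board spatula is clearly the smaller steel/black one, with its blade tip at c1 (141,90) and handle end at (160,251). In c2 the bar's front edge runs (50,271)–(530,219) and the fin is near (255,300). In c3 the fin and base are near (385,265).

```bash
cat > c.py <<'E'
from h import *
f=lambda u,v:(u/4+300,v/4+140)
tip=onz("top",*f(141,89),.024); end=onz("top",*f(160,252),.038); neck=onz("top",*f(149,164),.024)
for nme,q in(("tip",tip),("end",end),("neck",neck)): print(nme,q.round(4))
b=[onz("top",*f(u,v),.02) for u,v in((81,50),(224,49),(237,306),(89,307))]; print("board",np.round(b,3).tolist(), np.mean(b,0))
C=[]
for n in("top","scene"):
    z=np.load(n+"0.npz"); c=cloud(n,z["d"]); 
    m=(c[...,2]>.365)&(c[...,2]<.4)&(c[...,0]>.3)&(abs(c[...,1])<.3)
    q=c[m]; r=cv2.minAreaRect(q[:,:2].astype(np.float32)); print(n,"bar",m.sum(),np.median(q[:,2]),r, np.round(cv2.boxPoints(r),3).tolist())
    # line fit along y
    yy=q[:,1]; co=np.polyfit(yy,q[:,0],1); print("x=",co, yy.min(),yy.max())
g=lambda u,v:(u/5.4+200,v/5.4+95)
for u,v in((50,271),(530,219),(520,168),(45,217)): print("barc",onz("top",*g(u,v),.385).round(4))
E
python3 c.py
```

```text
tip [ 0.6286 -0.352   0.024 ]
end [ 0.4397 -0.3622  0.038 ]
neck [ 0.5418 -0.3571  0.024 ]
board [[0.676, -0.286, 0.02], [0.676, -0.452, 0.02], [0.379, -0.451, 0.02], [0.381, -0.283, 0.02]] [ 0.52804232 -0.36791068  0.02      ]
top bar 1204 0.3838367695746909 ((0.7112241983413696, 0.026537925004959106), (0.1556311398744583, 0.33888450264930725), 5.558528900146484) [[0.6169999837875366, 0.18799999356269836], [0.6499999761581421, -0.15000000596046448], [0.8050000071525574, -0.13500000536441803], [0.7720000147819519, 0.2029999941587448]]
x= [-0.08690045  0.67117761] -0.14640153406661374 0.2020886736971235
scene bar 1487 0.3863673642384705 ((0.7099542617797852, 0.024397045373916626), (0.1529230773448944, 0.3385043144226074), 5.3306498527526855) [[0.6179999709129333, 0.1860000044107437], [0.6499999761581421, -0.1509999930858612], [0.8019999861717224, -0.13699999451637268], [0.7699999809265137, 0.20000000298023224]]
x= [-0.09483244  0.67846828] -0.14790514395308568 0.1990946670516891
barc [0.6188 0.1812 0.385 ]
barc [ 0.6498 -0.1451  0.385 ]
barc [ 0.686  -0.1395  0.385 ]
barc [0.6568 0.1847 0.385 ]
```

```bash
cat > d.py <<'E'
from h import *
from scipy.stats import binned_statistic as bs
yaw=.095; B=np.array([.6338,.0185]); M=np.array([[np.cos(yaw),np.sin(yaw)],[-np.sin(yaw),np.cos(yaw)]])
for n in("top","scene"):
    z=np.load(n+"0.npz"); c=cloud(n,z["d"]); s=(c[...,:2]-B)@M.T; s=np.dstack([s,c[...,2]]); np.save(n+"s.npy",s)
    print(n)
    edges=np.arange(-.2,.2,.02); print("x    ",(edges[:-1]*1000+10).astype(int).tolist())
    for y0 in np.arange(-.18,.181,.02):
        m=(abs(s[...,1]-y0)<.01)&(abs(s[...,0])<.2)&(s[...,2]<.365)
        r=bs(s[m][:,0],s[m][:,2],"median",edges)[0]; print(round(y0*1000),[int(k*1000) if k==k else 0 for k in r])
E
python3 d.py
```

```text
top
x     [-190, -170, -150, -130, -110, -90, -70, -50, -30, -10, 9, 29, 49, 69, 89, 109, 129, 149, 169]
-180 [0, 1, 104, 116, 131, 134, 151, 158, 168, 176, 183, 201, 202, 0, 0, 174, 0, 0, 0]
-160 [0, 5, 101, 94, 116, 115, 125, 142, 142, 158, 166, 170, 161, 0, 219, 196, 215, 247, 6]
-140 [1, 2, 89, 78, 88, 95, 104, 114, 118, 130, 136, 148, 155, 154, 220, 186, 0, 0, 0]
-120 [-4, 5, 84, 79, 83, 90, 100, 111, 117, 125, 137, 145, 153, 0, 220, 169, 0, 0, -1]
-100 [0, 4, 86, 75, 80, 88, 99, 107, 117, 125, 134, 144, 151, 155, 220, 184, 0, 0, -1]
-80 [-1, 6, 85, 80, 80, 89, 98, 105, 116, 123, 132, 142, 152, 0, 218, 186, 0, 0, 0]
-60 [0, 6, 84, 79, 80, 91, 100, 107, 117, 127, 134, 142, 152, 155, 221, 190, 0, 0, 1]
-40 [0, 5, 124, 133, 142, 152, 159, 170, 178, 184, 194, 204, 207, 0, 218, 182, 0, 0, 3]
-20 [-1, 94, 123, 132, 140, 150, 160, 167, 176, 184, 195, 205, 208, 0, 220, 188, 0, 0, 0]
0 [0, 4, 124, 133, 141, 151, 156, 167, 176, 186, 195, 203, 210, 0, 221, 185, 0, 0, 0]
20 [0, 5, 124, 132, 139, 149, 158, 167, 179, 220, 227, 215, 213, 0, 221, 181, 0, 0, 0]
40 [-1, 5, 123, 132, 141, 149, 160
[... 1711 characters left out ...]
5, 208, 171, 0, 2, 1]
40 [0, 121, 128, 135, 145, 147, 0, 0, 181, 192, 201, 211, 214, 227, 210, 177, 1, 0, 0]
60 [0, 121, 126, 135, 143, 151, 0, 0, 180, 187, 197, 205, 214, 226, 211, 173, 1, 2, 1]
80 [0, 122, 127, 137, 143, 147, 0, 0, 181, 189, 197, 206, 213, 225, 209, 175, 1, 0, 0]
100 [0, 108, 99, 137, 143, 154, 0, 144, 180, 183, 197, 202, 213, 221, 209, 171, 0, 1, 2]
120 [0, 109, 86, 89, 107, 0, 0, 135, 148, 160, 175, 178, 158, 195, 210, 173, 1, 0, 3]
140 [0, 110, 83, 73, 84, 92, 102, 109, 118, 125, 136, 147, 156, 159, 222, 2, 0, 0, 0]
160 [0, 110, 94, 121, 127, 142, 102, 116, 120, 174, 137, 146, 149, 156, 213, 172, 150, 204, 2]
180 [1, 3, 5, 4, 4, 4, 6, 4, 3, 4, 4, 5, 4, 3, 2, 3, 2, 3, 2]
```

```bash
cat > e.py <<'E'
from h import *
c,s_=np.cos(.42),np.sin(.42)
for n in("top","scene"):
    s=np.load(n+"s.npy"); z=np.load(n+"0.npz")["p"]
    U=s[...,0]*c+s[...,2]*s_; W=-s[...,0]*s_+s[...,2]*c; Y=s[...,1]
    fl=(abs(Y+.09)<.025)&(s[...,0]>-.12)&(s[...,0]<.05)&(s[...,2]<.17); W0=np.median(W[fl]); print(n,"floor W",W0,np.polyfit(s[fl][:,0],s[fl][:,2],1))
    g=(abs(W-W0-.056)<.012)&(abs(s[...,0])<.2)
    gg=g&(abs(Y)<.2)
    for xr in((-.13,-.11),(-.1,-.09),(-.03,0),(0,.03),(.03,.05)):
        k=gg&(s[...,0]>xr[0])&(s[...,0]<xr[1])&(Y>-.1)&(Y<.14); print("guard y",xr,np.percentile(Y[k],[0,2,98,100]).round(4))
    k=gg&(Y>-.03)&(Y<.08); print("guard W",np.median(W[k])-W0,"U",np.percentile(U[k],[0,.5,99.5,100]).round(4))
    f=(W-W0>.070)&(s[...,2]<.3)&(abs(Y-.02)<.06)&(abs(s[...,0])<.07)
    print("fin",f.sum(),"Wmax",np.percentile(W[f]-W0,[50,90,100]).round(3),"U",np.percentile(U[f],[0,5,50,95,100]).round(4),"Y",np.percentile(Y[f],[0,5,50,95,100]).round(4))
    # rims of station
    r=(W-W0>.0)&(s[...,2]>.06)&(s[...,2]<.3)&(abs(s[...,0])<.06)&(abs(Y)<.2); print("rim Y",np.percentile(Y[r],[0,.5,99.5,100]).round(4))
    r=(s[...,2]>.05)&(s[...,2]<.3)&(abs(Y)<.13)&(abs(s[...,0])<.25); print("stn x",np.percentile(s[r][:,0],[0,.3,1,99,99.7,100]).round(4))
    # white floor along tray: end walls
    for xx in np.arange(-.17,-.1,.006):
        k=(abs(s[...,0]-xx)<.003)&(abs(Y+.09)<.03); print(round(xx,3),(np.median(W[k])-W0).round(3) if k.any() else None,z[k].mean(0).astype(int),end=";")
    print()
E
python3 e.py
```

```text
top floor W 0.11807110825078429 [0.4442992  0.12932235]
guard y (-0.13, -0.11) [-0.0514 -0.0501  0.1008  0.1029]
guard y (-0.1, -0.09) [-0.0494 -0.0491  0.0996  0.1027]
guard y (-0.03, 0) [-0.0521 -0.0491  0.1008  0.1038]
guard y (0, 0.03) [-0.0521 -0.0485  0.1017  0.1228]
guard y (0.03, 0.05) [-0.0513 -0.0498  0.1011  0.1027]
guard W 0.055628942292237415 U [-0.1148 -0.113   0.1744  0.176 ]
fin 62 Wmax [0.092 0.097 0.1  ] U [0.0549 0.0579 0.0907 0.1224 0.124 ] Y [0.019  0.0199 0.026  0.0321 0.0329]
rim Y [-0.1734 -0.172   0.1737  0.1759]
stn x [-0.1738 -0.1723 -0.1709  0.1095  0.1156  0.119 ]
-0.17 0.044 [110 104  98];-0.164 -0.043 [99 94 89];-0.158 0.033 [71 69 67];-0.152 0.023 [49 48 48];-0.146 0.01 [55 54 52];-0.14 0.016 [82 81 73];-0.134 0.009 [101  99  88];-0.128 0.002 [108 106  92];-0.122 0.0 [120 117 102];-0.116 0.001 [122 120 104];-0.11 -0.001 [122 120 104];-0.104 -0.0 [122 120 105];
scene floor W 0.1216108497292997 [0.43699584 0.13311212]
guard y (-0.13, -0.11) [-0.0532 -0.0497  0.0995  0.1022]
guard y (-0.1, -0.09) [-0.0512 -0.0493  0.1015  0.1021]
guard y (-0.03, 0) [-0.05
[... 596 characters left out ...]
01 [153 147 138];-0.122 0.001 [153 147 139];-0.116 None [-9223372036854775808 -9223372036854775808 -9223372036854775808];-0.11 None [-9223372036854775808 -9223372036854775808 -9223372036854775808];-0.104 None [-9223372036854775808 -9223372036854775808 -9223372036854775808];e.py:19: RuntimeWarning: Mean of empty slice.
  k=(abs(s[...,0]-xx)<.003)&(abs(Y+.09)<.03); print(round(xx,3),(np.median(W[k])-W0).round(3) if k.any() else None,z[k].mean(0).astype(int),end=";")
  ret = um.true_divide(
e.py:19: RuntimeWarning: invalid value encountered in cast
  k=(abs(s[...,0]-xx)<.003)&(abs(Y+.09)<.03); print(round(xx,3),(np.median(W[k])-W0).round(3) if k.any() else None,z[k].mean(0).astype(int),end=";")
```

```bash
cat >> h.py <<'E'
c_,s_=np.cos(.42),np.sin(.42); W0=.1197; YAW=.095; B=np.array([.6338,.0185])
def S(U,Y,W):  # station slope frame -> world; W above pan floor
    W=W+W0; x=U*c_-W*s_; z=U*s_+W*c_
    return np.array([B[0]+x*np.cos(YAW)-Y*np.sin(YAW),B[1]+x*np.sin(YAW)+Y*np.cos(YAW),z])
def SI(p):
    d=np.array(p[:2])-B; x=d[0]*np.cos(YAW)+d[1]*np.sin(YAW); y=-d[0]*np.sin(YAW)+d[1]*np.cos(YAW)
    return np.array([x*c_+p[2]*s_,y,-x*s_+p[2]*c_-W0])
RS=R.from_euler("xyz",[np.pi,-.42,YAW])*R.from_euler("z",np.pi)
def RD(yaw): return R.from_euler("xyz",[np.pi,0,yaw])*R.from_euler("z",np.pi)
def go(*tg):
    s=arm.sense(); p=s["tcp_pos"]; r=R.from_euler("xyz",s["ee_rot"])
    print("t",round(s["clock"],2),"tcp",p.round(4),"S",SI(p).round(4),"F",s["ft_force"].round(1),"w",round(s["grip_width"],3),s["gripper_force"])
    for q,o in tg: print(np.round((q-p)/.5,3).tolist(),np.round((o*r.inv()).as_rotvec()/np.radians(120),3).tolist(), "->",np.round(q,3))
E
python3 -c "
from h import *
go((np.array([.25,.30,.40]),RS),(np.array([.4,0.05,.42]),RS),(S(.07,.0255,.15),RS),(S(.07,.0255,.068),RS))"
```

```text
t 0.1 tcp [0.1281 0.5089 0.2308] S [-0.323   0.5361  0.2773] F [0.2 0.4 0.6] w 1.0 0.0
[0.244, -0.418, 0.338] [-0.015, -0.201, 0.161] -> [0.25 0.3  0.4 ]
[0.544, -0.918, 0.378] [-0.015, -0.201, 0.161] -> [0.4  0.05 0.42]
[0.915, -0.939, 0.088] [-0.015, -0.201, 0.161] -> [0.586 0.04  0.275]
[0.981, -0.932, -0.062] [-0.015, -0.201, 0.161] -> [0.619 0.043 0.2  ]
```

Emit:
apply_moves --plan '[[[0,-0.05,0.2,0,0,0,1],[0.1,-0.15,0.34,0,-0.05,0.04,1],[0.17,-0.25,0.36,-0.005,-0.1,0.08,1],[0.244,-0.35,0.37,-0.01,-0.15,0.12,1],[0.3,-0.45,0.38,-0.015,-0.2,0.16,1],[0.36,-0.55,0.38,-0.015,-0.201,0.161,1],[0.42,-0.65,0.38,-0.015,-0.201,0.161,1],[0.48,-0.75,0.38,-0.015,-0.201,0.161,1]]]'

```text
clock: 0.9
tcp_pos: [0.301, 0.2417, 0.4103]
ee_rot: [3.141, 0.421, -3.045]
ft_force: [1.3, 2.0, -0.3]
grip_width: 1.003
gripper_force: 0.0
```

```bash
python3 -c "
from h import *
go((np.array([.4,0.05,.42]),RS),(S(.07,.0255,.15),RS),(S(.07,.0255,.068),RS))"
```

```text
t 0.9 tcp [0.301  0.2417 0.4103] S [-0.1159  0.2538  0.3814] F [ 1.3  2.  -0.3] w 1.003 0.0
[0.198, -0.383, 0.019] [-0.0, 0.001, -0.001] -> [0.4  0.05 0.42]
[0.569, -0.404, -0.271] [-0.0, 0.001, -0.001] -> [0.586 0.04  0.275]
[0.636, -0.398, -0.421] [-0.0, 0.001, -0.001] -> [0.619 0.043 0.2  ]
```

Emit:
apply_moves --plan '[[[0.05,-0.1,0.02,0,0,0,1],[0.1,-0.2,0.02,0,0,0,1],[0.15,-0.29,0.02,0,0,0,1],[0.2,-0.37,0.01,0,0,0,1],[0.27,-0.39,-0.03,0,0,0,1],[0.34,-0.4,-0.08,0,0,0,1],[0.4,-0.4,-0.13,0,0,0,1],[0.4,-0.4,-0.13,0,0,0,1]]]'

```text
clock: 1.7
tcp_pos: [0.5018, 0.0426, 0.3397]
ee_rot: [3.138, 0.411, -3.049]
ft_force: [0.1, 0.1, -0.3]
grip_width: 0.996
gripper_force: 0.0
```

```bash
python3 -c "
from h import *
go((S(.07,.0255,.15),RS),(S(.07,.0255,.068),RS))"
```

```text
t 1.7 tcp [0.5018 0.0426 0.3397] S [0.0206 0.0365 0.2431] F [ 0.1  0.1 -0.3] w 0.996 0.0
[0.167, -0.006, -0.13] [-0.001, -0.004, 0.0] -> [0.586 0.04  0.275]
[0.234, 0.0, -0.28] [-0.001, -0.004, 0.0] -> [0.619 0.043 0.2  ]
```

Emit:
apply_moves --plan '[[[0.06,-0.002,-0.04,0,-0.004,0,1],[0.12,-0.004,-0.09,0,-0.004,0,1],[0.167,-0.006,-0.13,0,-0.004,0,1],[0.167,-0.006,-0.13,0,-0.004,0,1],[0.167,-0.006,-0.13,0,-0.004,0,1]]]'

```text
clock: 2.2
tcp_pos: [0.584, 0.0404, 0.2803]
ee_rot: [-3.141, 0.428, -3.046]
ft_force: [-0.6, 0.9, 0.2]
grip_width: 1.001
gripper_force: 0.0
```

```bash
python3 -c "
from h import *
go((S(.07,.0255,.15),RS),(S(.07,.0255,.068),RS))
p,d=arm.read_camera('scene'); cv2.imwrite('pics/s1.png',cv2.resize(p[165:315,150:350,::-1],None,fx=4,fy=4,interpolation=cv2.INTER_CUBIC))"
```

```text
t 2.2 tcp [0.584  0.0404 0.2803] S [0.0709 0.0265 0.1556] F [-0.6  0.9  0.2] w 1.001 0.0
[0.003, -0.002, -0.011] [-0.0, 0.004, -0.0] -> [0.586 0.04  0.275]
[0.07, 0.005, -0.161] [-0.0, 0.004, -0.0] -> [0.619 0.043 0.2  ]
```

View pics/s1.png

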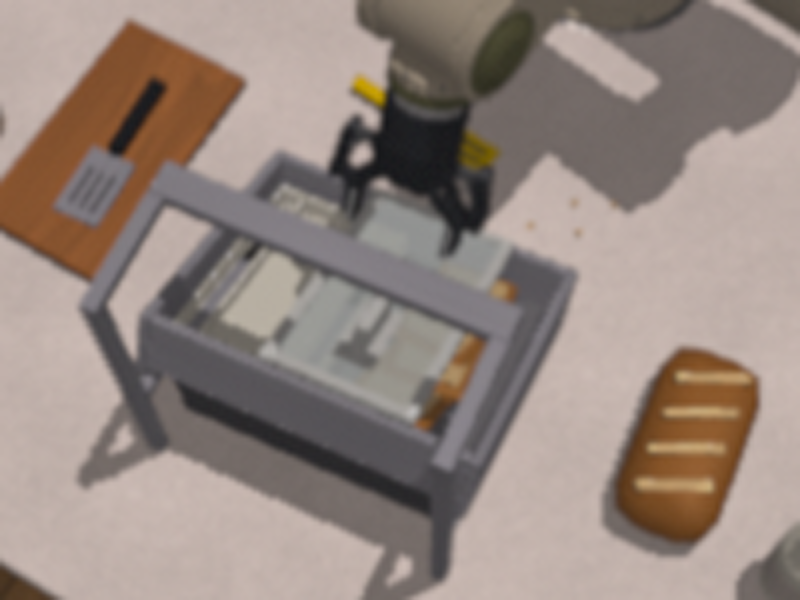

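The gripper, at (425,150) with its fingers at (355,205) and (455,245), sits on the robot's side of the bar and straddles the fin's line at (365,325). Clearance looks fine, so I'll descend and grip the fin.

Emit:
apply_moves --plan '[[[0.035,0.002,-0.08,0,0.004,0,1],[0.055,0.004,-0.125,0,0.004,0,1],[0.07,0.004,-0.158,0,0.004,0,1],[0.07,0.004,-0.158,0,0.004,0,1],[0.07,0.004,-0.158,0,0.004,0,-0.6],[0.07,0.004,-0.158,0,0.004,0,-1],[0.07,0.004,-0.158,0,0.004,0,-1],[0.07,0.004,-0.158,0,0.004,0,-1]]]' --grip_force 25

```text
clock: 3.05
tcp_pos: [0.6194, 0.0422, 0.2018]
ee_rot: [3.141, 0.421, -3.046]
ft_force: [-0.5, 0.0, 0.2]
grip_width: 0.329
gripper_force: 0.0
```

```bash
python3 -c "
from h import *
go((S(.07,.080,.068),RS))"
```

```text
t 3.05 tcp [0.6194 0.0422 0.2018] S [0.0712 0.025  0.0695] F [-0.5  0.   0.2] w 0.329 0.0
[-0.011, 0.109, -0.004] [-0.0, 0.001, -0.0] -> [0.614 0.097 0.2  ]
```

Emit:
apply_moves --plan '[[[0,0,0,0,0,0,-1],[0,0,0,0,0,0,-1],[0,0,0,0,0,0,-1],[-0.002,0.02,0,0,0,0,-1],[-0.004,0.045,0,0,0,0,-1],[-0.007,0.07,0,0,0,0,-1],[-0.009,0.09,0,0,0,0,-1],[-0.01,0.1,0,0,0,0,-1]]]'

```text
clock: 3.85
tcp_pos: [0.6146, 0.0927, 0.2014]
ee_rot: [3.141, 0.421, -3.046]
ft_force: [-0.6, -3.2, 5.3]
grip_width: 0.162
gripper_force: 26.4
```

```bash
python3 -c "
from h import *
go((S(.07,.080,.068),RS))"
```

```text
t 3.85 tcp [0.6146 0.0927 0.2014] S [0.0711 0.0757 0.0691] F [-0.6 -3.2  5.3] w 0.162 26.446069478988647
[-0.002, 0.008, -0.003] [-0.0, 0.001, -0.0] -> [0.614 0.097 0.2  ]
```

Emit:
apply_moves --plan '[[[0,0.005,0,0,0,0,-1],[-0.001,0.01,0,0,0,0,-1],[-0.001,0.01,0,0,0,0,-1]]]'

```text
clock: 4.15
tcp_pos: [0.6143, 0.097, 0.2014]
ee_rot: [-3.141, 0.421, -3.046]
ft_force: [-1.2, -1.9, 6.2]
grip_width: 0.157
gripper_force: 26.7
```

```bash
cat > g.py <<'E'
from h import *
import sys
go()
z,d=arm.read_camera('top'); c=cloud('top',d); q=np.apply_along_axis(lambda p:SI(p),2,c)
U,Y,W=q[...,0],q[...,1],q[...,2]
k=(abs(W-.056)<.012)&(U>-.09)&(U<-.05)&(abs(Y)<.19)
h=np.histogram(Y[k],np.arange(-.19,.191,.01)); print(dict(zip((h[1][:-1]*1000).round().astype(int).tolist(),h[0].tolist())))
k&=(Y>-.02)&(Y<.162); print("guard y",np.percentile(Y[k],[1,99]))
E
python3 g.py
```

```text
t 4.15 tcp [0.6143 0.097  0.2014] S [0.0712 0.08   0.0691] F [-1.2 -1.9  6.2] w 0.157 26.718775033950806
{-190: 0, -180: 3, -170: 18, -160: 0, -150: 0, -140: 0, -130: 0, -120: 0, -110: 0, -100: 0, -90: 0, -80: 0, -70: 0, -60: 0, -50: 0, -40: 0, -30: 0, -20: 0, -10: 0, 0: 14, 10: 20, 20: 9, 30: 0, 40: 0, 50: 8, 60: 10, 70: 4, 80: 6, 90: 4, 100: 5, 110: 3, 120: 0, 130: 0, 140: 0, 150: 0, 160: 0, 170: 0, 180: 0}
guard y [0.00400259 0.11401395]
```

Emit:
apply_moves --plan '[[[0,0.004,0,0,0,0,-1],[0,0.006,0,0,0,0,-1],[0,0.006,0,0,0,0,-1]]]'

```text
clock: 4.5
tcp_pos: [0.6142, 0.0971, 0.2014]
ee_rot: [-3.137, 0.42, -3.046]
ft_force: [-5.3, -19.8, 7.7]
grip_width: 0.156
gripper_force: 27.3
```

The force jumped to 20 N, so the guard is at its stop. I'll relax, open and retreat along the normal.

Emit:
apply_moves --plan '[[[0,-0.006,0,0,0,0,0.2],[0,-0.006,0,0,0,0,0.2],[0,-0.006,0,0,0,0,0.2],[0,-0.006,0,0,0,0,0.2],[-0.024,-0.008,0.055,0,0,0,0.2],[-0.065,-0.01,0.145,0,0,0,0.2],[-0.13,-0.02,0.22,0,0,0,0.2],[-0.2,-0.05,0.28,0,0,0,0.2]]]'

```text
clock: 5.3
tcp_pos: [0.5129, 0.076, 0.3429]
ee_rot: [3.141, 0.422, -3.044]
ft_force: [1.1, -0.4, 0.6]
grip_width: 0.597
gripper_force: 0.0
```

```bash
cat > k.py <<'E'
from h import *
a=.054; e=np.array([.4397,-.3622]); t=np.array([.6286,-.352]); o=(e+t)/2; d=(t-e)/np.linalg.norm(t-e); g=o-.03*d
go((np.r_[.42,-.1,.36],RS),(np.r_[g,.15],RD(a)),(np.r_[g,.022],RD(a)))
E
python3 g.py; python3 k.py
```

```text
t 5.3 tcp [0.5129 0.076  0.3429] S [0.0349 0.0687 0.2403] F [ 1.1 -0.4  0.6] w 0.597 0.0
{-190: 0, -180: 3, -170: 17, -160: 0, -150: 0, -140: 0, -130: 0, -120: 0, -110: 0, -100: 0, -90: 0, -80: 0, -70: 0, -60: 0, -50: 0, -40: 0, -30: 0, -20: 0, -10: 0, 0: 0, 10: 0, 20: 0, 30: 0, 40: 0, 50: 0, 60: 0, 70: 0, 80: 0, 90: 0, 100: 0, 110: 0, 120: 0, 130: 2, 140: 0, 150: 0, 160: 1, 170: 2, 180: 0}
guard y [0.13363153 0.13393457]
t 5.35 tcp [0.5105 0.0747 0.3485] S [0.0349 0.0677 0.2464] F [ 0.5 -0.2  8.1] w 0.596 0.0
[-0.181, -0.349, 0.023] [0.001, 0.004, -0.001] -> [ 0.42 -0.1   0.36]
[-0.013, -0.867, -0.397] [-0.014, 0.204, -0.021] -> [ 0.504 -0.359  0.15 ]
[-0.013, -0.867, -0.653] [-0.014, 0.204, -0.021] -> [ 0.504 -0.359  0.022]
```

Emit:
apply_moves --plan '[[[-0.06,-0.06,0.03,0,0,0,0.2],[-0.12,-0.15,0.03,0,0,0,0.2],[-0.15,-0.25,0.03,0,0.05,0,0.2],[-0.16,-0.35,0.02,0,0.1,0,0.2],[-0.12,-0.45,0,-0.01,0.15,-0.01,0.2],[-0.09,-0.55,-0.05,-0.014,0.2,-0.02,0.2],[-0.05,-0.64,-0.1,-0.014,0.204,-0.021,0.2],[-0.02,-0.73,-0.16,-0.014,0.204,-0.021,0.2]]]'

```text
clock: 6.15
tcp_pos: [0.4966, -0.2677, 0.2743]
ee_rot: [3.139, -0.008, -3.091]
ft_force: [0.2, -0.5, 0.0]
grip_width: 0.598
gripper_force: 0.0
```

```bash
python3 k.py
```

```text
t 6.15 tcp [ 0.4966 -0.2677  0.2743] S [-0.0377 -0.2719  0.1975] F [ 0.2 -0.5  0. ] w 0.598 0.0
[-0.153, 0.335, 0.171] [0.014, -0.204, 0.02] -> [ 0.42 -0.1   0.36]
[0.015, -0.182, -0.249] [-0.001, -0.004, 0.001] -> [ 0.504 -0.359  0.15 ]
[0.015, -0.182, -0.505] [-0.001, -0.004, 0.001] -> [ 0.504 -0.359  0.022]
```

Emit:
apply_moves --plan '[[[0.01,-0.09,-0.08,0,-0.004,0,0.2],[0.015,-0.182,-0.16,0,-0.004,0,0.2],[0.015,-0.182,-0.25,0,-0.004,0,0.2],[0.015,-0.182,-0.34,0,-0.004,0,0.2],[0.015,-0.182,-0.42,0,-0.004,0,0.2],[0.015,-0.182,-0.42,0,-0.004,0,0.2]]]'

```text
clock: 6.75
tcp_pos: [0.5005, -0.3545, 0.0595]
ee_rot: [3.131, -0.008, -3.091]
ft_force: [-0.6, 0.6, -0.1]
grip_width: 0.603
gripper_force: 0.0
```

```bash
python3 k.py; python3 -c "
from h import *
p,d=arm.read_camera('scene'); cv2.imwrite('pics/s2.png',cv2.resize(p[150:300,130:330,::-1],None,fx=4,fy=4,interpolation=cv2.INTER_CUBIC))"; python3 g.py
```

```text
t 6.75 tcp [ 0.5005 -0.3545  0.0595] S [-0.1292 -0.3587  0.0031] F [-0.6  0.6 -0.1] w 0.603 0.0
[-0.161, 0.509, 0.601] [0.01, -0.204, 0.02] -> [ 0.42 -0.1   0.36]
[0.007, -0.008, 0.181] [-0.005, -0.004, 0.002] -> [ 0.504 -0.359  0.15 ]
[0.007, -0.008, -0.075] [-0.005, -0.004, 0.002] -> [ 0.504 -0.359  0.022]
t 6.8 tcp [ 0.5023 -0.356   0.0639] S [-0.126  -0.3604  0.0065] F [0.4 0.2 0.6] w 0.599 0.0
{-190: 0, -180: 4, -170: 18, -160: 0, -150: 0, -140: 0, -130: 0, -120: 0, -110: 0, -100: 0, -90: 0, -80: 0, -70: 0, -60: 0, -50: 0, -40: 0, -30: 0, -20: 0, -10: 0, 0: 14, 10: 22, 20: 21, 30: 23, 40: 21, 50: 20, 60: 24, 70: 21, 80: 22, 90: 21, 100: 22, 110: 22, 120: 20, 130: 24, 140: 22, 150: 20, 160: 11, 170: 9, 180: 0}
guard y [0.00521605 0.15751501]
```

View pics/s2.png

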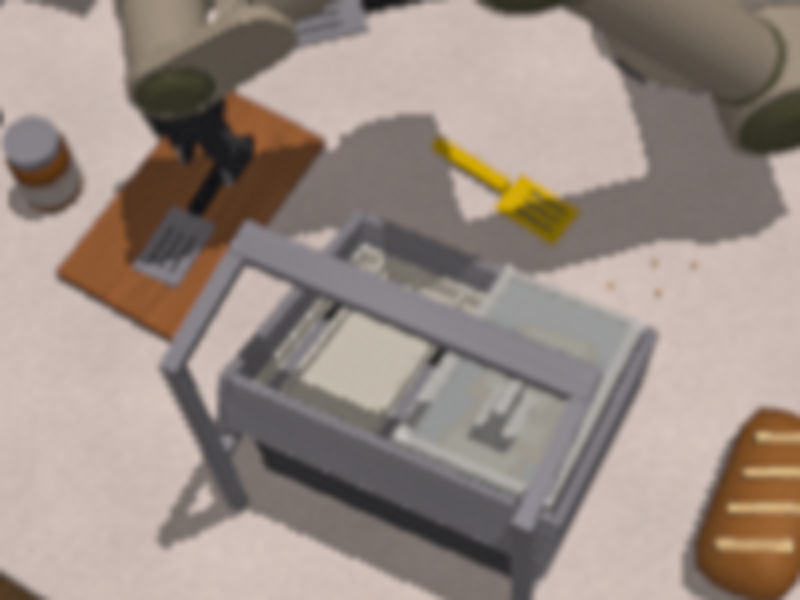

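The guard at (530,390) is home over the bread and the tray is open. The fingers at (190,140) and (240,155) straddle the board spatula's handle. I'll descend and grip it.

Emit:
apply_moves --plan '[[[0.004,-0.006,-0.04,0,-0.004,0,0.1],[0.004,-0.006,-0.07,0,-0.004,0,0.1],[0.004,-0.006,-0.083,0,-0.004,0,0.1],[0.004,-0.006,-0.083,0,-0.004,0,0.1],[0.004,-0.006,-0.083,0,-0.004,0,-0.4],[0.004,-0.006,-0.083,0,-0.004,0,-1],[0.004,-0.006,-0.083,0,-0.004,0,-1],[0.004,-0.006,-0.083,0,-0.004,0,-1]]]' --grip_force 60

```text
clock: 7.65
tcp_pos: [0.5055, -0.3605, 0.0255]
ee_rot: [-3.142, 0.01, -3.091]
ft_force: [-0.7, 1.4, 6.8]
grip_width: 0.219
gripper_force: 60.6
```

```bash
python3 k.py
```

```text
t 7.65 tcp [ 0.5055 -0.3605  0.0255] S [-0.1391 -0.3652 -0.0297] F [-0.7  1.4  6.8] w 0.219 60.62513709068298
[-0.171, 0.521, 0.669] [0.014, -0.195, 0.021] -> [ 0.42 -0.1   0.36]
[-0.003, 0.004, 0.249] [-0.0, 0.005, 0.002] -> [ 0.504 -0.359  0.15 ]
[-0.003, 0.004, -0.007] [-0.0, 0.005, 0.002] -> [ 0.504 -0.359  0.022]
```

Emit:
apply_moves --plan '[[[0,0,0.03,0,0,0,-1],[0,0,0.08,0,0,0,-1],[0,0,0.16,0,0,0,-1],[-0.02,0,0.25,0,0,0,-1],[-0.05,0.02,0.34,0,0,0,-1],[-0.08,0.04,0.43,0,0,0,-1],[-0.1,0.06,0.5,0,0,0,-1],[-0.1,0.06,0.5,0,0,0,-1]]]'

```text
clock: 8.45
tcp_pos: [0.4551, -0.3301, 0.2807]
ee_rot: [-3.135, 0.015, -3.091]
ft_force: [0.3, 0.1, -1.5]
grip_width: 0.216
gripper_force: 59.7
```

```bash
python3 -c "
from h import *
p,d=arm.read_camera('scene'); print(arm.sense()['moment']); np.savez('s3.npz',p=p,d=d); cv2.imwrite('pics/s3.png',cv2.resize(p[110:260,110:310,::-1],None,fx=4,fy=4,interpolation=cv2.INTER_CUBIC))
go((S(-.10,-.08,.20),RS),(S(-.004,-.08,.06),RS),(S(-.004,-.08,.006),RS))"
```

```text
[-0.03266859 -0.02122033  0.03502533]
t 8.5 tcp [ 0.455  -0.3301  0.2773] S [-0.0797 -0.3301  0.2196] F [ 0.6  0.2 -1.4] w 0.216 59.73743677139282
[-0.068, 0.496, -0.052] [0.015, -0.194, 0.021] -> [ 0.421 -0.082  0.251]
[0.22, 0.523, -0.23] [0.015, -0.194, 0.021] -> [ 0.565 -0.068  0.162]
[0.264, 0.528, -0.328] [0.015, -0.194, 0.021] -> [ 0.587 -0.066  0.113]
```

View pics/s3.png

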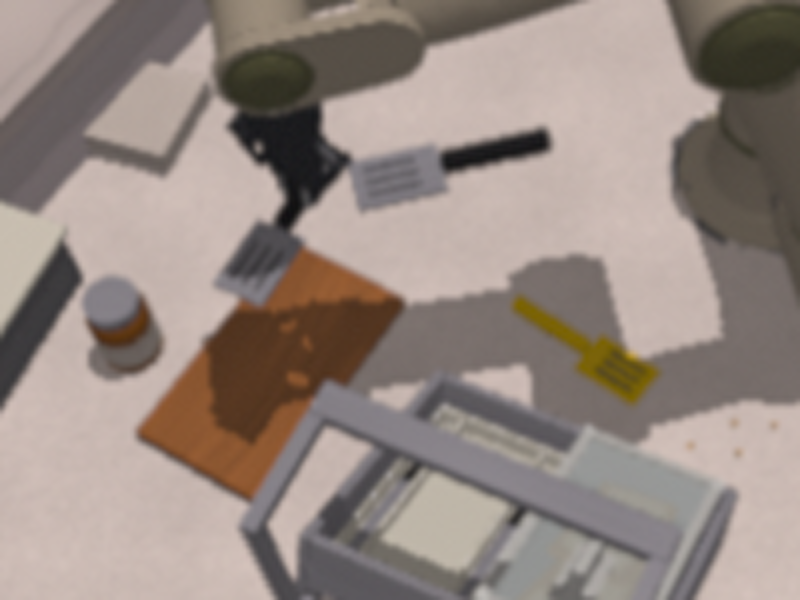

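The spatula is held, with its blade at (260,262). I'll measure its tilt and offset in the tool frame from depth before placing it.

```bash
cat > m.py <<'E'
from h import *
s=arm.sense(); p=s["tcp_pos"]; r=R.from_euler("xyz",s["ee_rot"])
D=[np.load('s3.npz')['d'],arm.read_camera('top')[1]]
for n,d in zip(("scene","top"),D):
    q=r.inv().apply((cloud(n,d)-p).reshape(-1,3))
    k=(abs(q[:,1])<.04)&(abs(q[:,0])<.16)&(abs(q[:,0])>.045)&(abs(q[:,2])<.04); b=q[k]
    if len(b)<10: print(n,len(b)); continue
    A=np.c_[b[:,:2],np.ones(len(b))]; co=np.linalg.lstsq(A,b[:,2],rcond=None)[0]
    print(n,len(b),"z=ax+by+c",co.round(4),"x",np.percentile(b[:,0],[1,99]).round(4),"y",np.percentile(b[:,1],[1,50,99]).round(4),"ypoly",np.polyfit(b[:,0],b[:,1],1).round(4))
E
python3 m.py
```

```text
scene 255 z=ax+by+c [-0.0267 -0.0132 -0.007 ] x [-0.1249  0.0575] y [-0.0278  0.0012  0.0284] ypoly [0.0011 0.001 ]
top 152 z=ax+by+c [-0.0509 -0.0252 -0.002 ] x [-0.1257 -0.058 ] y [-0.0232  0.0127  0.031 ] ypoly [0.3775 0.0472]
```

Emit:
apply_moves --plan '[[[-0.01,0.08,0,0,0,0,-1],[-0.03,0.18,0,0,-0.04,0,-1],[-0.05,0.28,0,0.005,-0.08,0.005,-1],[-0.06,0.38,-0.01,0.01,-0.12,0.01,-1],[-0.068,0.47,-0.02,0.015,-0.16,0.02,-1],[-0.068,0.497,-0.03,0.015,-0.194,0.021,-1],[-0.068,0.497,-0.04,0.015,-0.194,0.021,-1],[-0.068,0.497,-0.04,0.015,-0.194,0.021,-1]]]'

```text
clock: 9.35
tcp_pos: [0.4207, -0.0819, 0.253]
ee_rot: [3.137, 0.413, -3.048]
ft_force: [0.5, 0.7, -0.3]
grip_width: 0.217
gripper_force: 59.7
```

```bash
cat > n.py <<'E'
from h import *
go((S(-.03,-.079,.12),RS),(S(-.004,-.079,.06),RS),(S(-.004,-.079,.03),RS),(S(-.004,-.079,.006),RS))
E
python3 n.py
```

```text
t 9.35 tcp [ 0.4207 -0.0819  0.253 ] S [-0.0993 -0.0798  0.2017] F [ 0.5  0.7 -0.3] w 0.217 59.6905642747879
[0.192, 0.02, -0.093] [-0.002, -0.004, -0.0] -> [ 0.517 -0.072  0.207]
[0.288, 0.029, -0.181] [-0.002, -0.004, -0.0] -> [ 0.565 -0.067  0.162]
[0.312, 0.031, -0.236] [-0.002, -0.004, -0.0] -> [ 0.577 -0.066  0.135]
[0.332, 0.033, -0.28] [-0.002, -0.004, -0.0] -> [ 0.587 -0.065  0.113]
```

Emit:
apply_moves --plan '[[[0.09,0.01,-0.04,0,-0.003,0,-1],[0.18,0.02,-0.09,0,-0.003,0,-1],[0.24,0.025,-0.14,0,-0.003,0,-1],[0.288,0.029,-0.18,0,-0.003,0,-1],[0.3,0.03,-0.21,0,-0.003,0,-1],[0.312,0.031,-0.236,0,-0.003,0,-1],[0.312,0.031,-0.236,0,-0.003,0,-1],[0.312,0.031,-0.236,0,-0.003,0,-1]]]'

```text
clock: 10.15
tcp_pos: [0.5772, -0.0668, 0.1357]
ee_rot: [3.138, 0.421, -3.048]
ft_force: [-0.6, 1.1, -1.5]
grip_width: 0.214
gripper_force: 59.7
```

```bash
python3 n.py; python3 -c "
from h import *
p,d=arm.read_camera('scene'); cv2.imwrite('pics/s4.png',cv2.resize(p[165:315,150:350,::-1],None,fx=4,fy=4,interpolation=cv2.INTER_CUBIC))"
```

```text
t 10.15 tcp [ 0.5772 -0.0668  0.1357] S [-0.0035 -0.0796  0.0305] F [-0.6  1.1 -1.5] w 0.214 59.66664254665375
[-0.121, -0.01, 0.142] [-0.001, 0.0, -0.0] -> [ 0.517 -0.072  0.207]
[-0.025, -0.001, 0.053] [-0.001, 0.0, -0.0] -> [ 0.565 -0.067  0.162]
[-0.001, 0.001, -0.001] [-0.001, 0.0, -0.0] -> [ 0.577 -0.066  0.135]
[0.019, 0.003, -0.045] [-0.001, 0.0, -0.0] -> [ 0.587 -0.065  0.113]
```

View pics/s4.png

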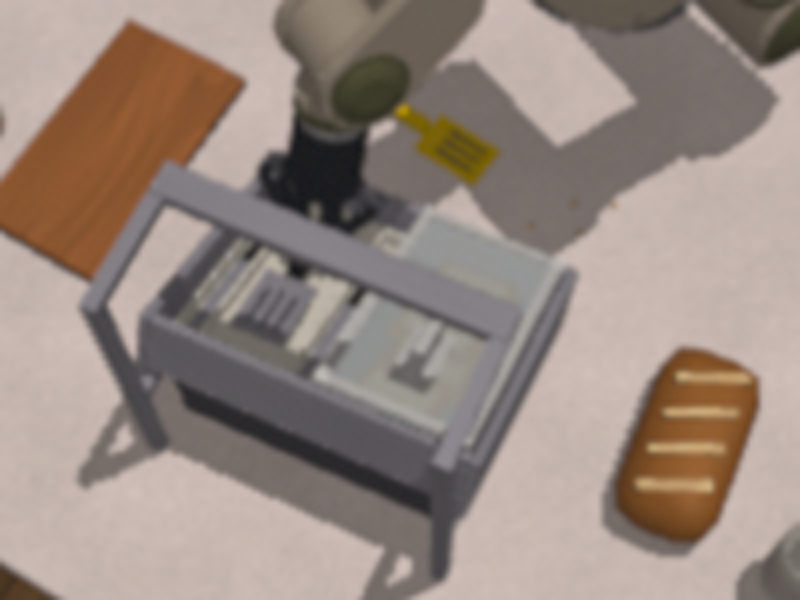

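The blade at (275,305) is between the dividers, up the slope. Lowering gently along the normal.

Emit:
apply_moves --plan '[[[0.006,0.001,-0.014,0,0,0,-1],[0.012,0.001,-0.026,0,0,0,-1],[0.016,0.002,-0.036,0,0,0,-1],[0.018,0.002,-0.041,0,0,0,-1],[0.018,0.002,-0.041,0,0,0,-1]]]'

```text
clock: 10.7
tcp_pos: [0.5858, -0.065, 0.1152]
ee_rot: [3.138, 0.422, -3.047]
ft_force: [1.0, -0.5, -0.8]
grip_width: 0.215
gripper_force: 59.7
```

```bash
python3 n.py
```

```text
t 10.7 tcp [ 0.5858 -0.065   0.1152] S [-0.0039 -0.0786  0.0082] F [ 1.  -0.5 -0.8] w 0.215 59.67255771160126
[-0.138, -0.014, 0.183] [-0.002, 0.001, -0.0] -> [ 0.517 -0.072  0.207]
[-0.042, -0.005, 0.095] [-0.002, 0.001, -0.0] -> [ 0.565 -0.067  0.162]
[-0.018, -0.003, 0.04] [-0.002, 0.001, -0.0] -> [ 0.577 -0.066  0.135]
[0.002, -0.001, -0.004] [-0.002, 0.001, -0.0] -> [ 0.587 -0.065  0.113]
```

Not touching yet, so I'll creep down further.

Emit:
apply_moves --plan '[[[0.002,0,-0.004,0,0,0,-1],[0.003,0,-0.007,0,0,0,-1],[0.003,0,-0.007,0,0,0,-1]]]'

```text
clock: 11.0
tcp_pos: [0.5874, -0.0651, 0.1121]
ee_rot: [3.139, 0.422, -3.047]
ft_force: [0.0, 1.0, -1.3]
grip_width: 0.216
gripper_force: 59.7
```

Emit:
apply_moves --plan '[[[0.001,0,-0.003,0,0,0,-1],[0.002,0,-0.005,0,0,0,-1],[0.002,0,-0.005,0,0,0,-1]]]'

```text
clock: 11.3
tcp_pos: [0.588, -0.0651, 0.1111]
ee_rot: [3.139, 0.422, -3.046]
ft_force: [-18.5, -0.5, 18.2]
grip_width: 0.217
gripper_force: 62.8
```

Contact at 18 N. I'll ease off slightly and open part way.

Emit:
apply_moves --plan '[[[-0.001,0,0.003,0,0,0,-1],[-0.001,0,0.003,0,0,0,-0.1],[-0.001,0,0.003,0,0,0,-0.1],[-0.001,0,0.003,0,0,0,-0.1],[-0.001,0,0.003,0,0,0,-0.1],[-0.001,0,0.003,0,0,0,-0.1]]]'

```text
clock: 11.9
tcp_pos: [0.588, -0.0651, 0.1111]
ee_rot: [3.139, 0.422, -3.047]
ft_force: [0.8, 0.2, -1.1]
grip_width: 0.45
gripper_force: 0.0
```

Now retreat along the normal, then up and away.

Emit:
apply_moves --plan '[[[-0.009,-0.001,0.02,0,0,0,-0.1],[-0.027,-0.002,0.06,0,0,0,-0.1],[-0.06,-0.005,0.13,0,0,0,-0.1],[-0.1,-0.01,0.2,0,0,0,-0.1],[-0.18,-0.02,0.26,0,0,0,-0.1],[-0.26,-0.03,0.32,0,0,0,-0.1],[-0.34,-0.03,0.38,0,0,0,-0.1],[-0.34,-0.03,0.38,0,0,0,-0.1]]]'

```text
clock: 12.7
tcp_pos: [0.416, -0.0804, 0.3061]
ee_rot: [-3.137, 0.429, -3.045]
ft_force: [0.5, -1.5, -0.4]
grip_width: 0.449
gripper_force: 0.0
```

```bash
cat > v.py <<'E'
from h import *
for n in("scene","top"):
    p,d=arm.read_camera(n); q=np.apply_along_axis(SI,2,cloud(n,d)); U,Y,W=q[...,0],q[...,1],q[...,2]
    if n=="scene": im=p[195:315,165:300,::-1]
    else: im2=p[95:205,200:320,::-1]
    dark=(p.max(2)<50)&(abs(W-.012)<.02)&(abs(Y+.08)<.035)&(U>-.1)&(U<.08)
    if dark.any(): print(n,"handle",dark.sum(),"U",np.percentile(U[dark],[2,98]).round(3),"Y",np.median(Y[dark]).round(4),"W",np.median(W[dark]).round(4))
    k=(abs(W-.056)<.012)&(U>-.09)&(U<-.05)&(Y>-.1)&(Y<.162); print("guard edge",np.percentile(Y[k],[1]))
    for u in(.04,.06,.08,.10,.12):
        k=(abs(U-u)<.008)&(abs(Y+.08)<.02); print(u,np.median(W[k]).round(4),end=" ")
    print()
a=cv2.resize(im,(400,356),interpolation=2); b=cv2.resize(im2,(388,356),interpolation=2); cv2.imwrite("pics/fin.png",np.hstack([a,b]))
go()
E
python3 v.py
```

```text
scene handle 23 U [0.003 0.036] Y -0.0769 W 0.0167
guard edge [0.00368312]
0.04 0.0052 0.06 0.0026 0.08 -0.0001 0.1 -0.1553 0.12 -0.1664 
top handle 72 U [-0.058  0.034] Y -0.0783 W 0.0162
guard edge [0.0051422]
0.04 0.003 0.06 0.0026 0.08 0.0021 0.1 0.0029 0.12 0.0019 
t 12.8 tcp [ 0.4176 -0.0803  0.3022] S [-0.0818 -0.0779  0.2478] F [-0.8 -0.2 -1.1] w 0.452 0.0
```

View pics/fin.png

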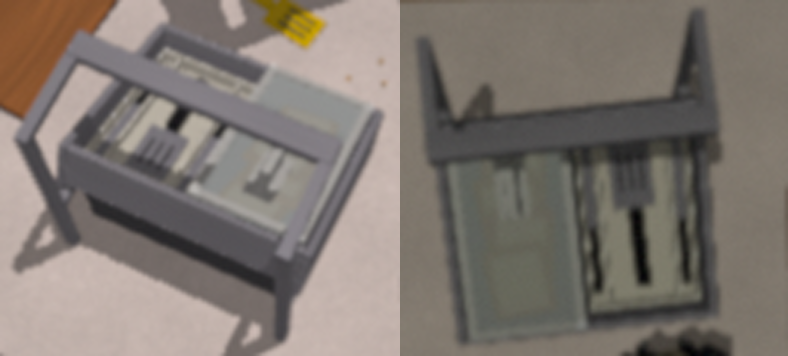

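The spatula lies flat in the middle compartment: blade at (630,180), handle at (640,245) on the low side. Its Y is about −78 mm. The guard covers the bread on the left, and the arm is clear. Handing in.

```bash
python3 -c "
from workcell import arm
print(arm.finish_job())"
```

```text
the job is handed in; nothing more can be done
None
```

The job is handed in with no verdict returned: by camera check the guard is home over the bread, the spatula lies flat and centred in the tray's middle compartment with its blade up the slope, and the loaf, jar and bottle were never approached.

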